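Squeeze the spare paint bottle into the full tray

TASK

The spare paint bottle standing outside the wooden tray belongs in the tray's row, right beside the one tall bottle, on its side towards the crayon stubs. Gently nudge the bottles of the row apart until they are firmly up against the metal end plates on both sides, and slide the spare into the gap until it stands upright on the tray floor, lined up with the others and released. Use light force throughout, do not tip the bottles of the row or take them out of the tray, and leave the other things on the table where they are.

Things in the scene. Friction and masses are not known exactly. Their poses are not given: they have to be found in the camera images.
- tray: Shallow wooden tray, fixed to the table; the row runs along its y; two crayon stubs lie at its +y end. Origin: underside. Floor 5 mm thick, side walls at x = -36 and +36 mm, 35 mm high, 68 mm apart inside. Bottles slide on the floor with 1 to 3 N each; an end plate is felt as a steep rise. Over 25 N between a bottle and an end plate, or between the spare and another bottle, is too much
- clamp: Dark clamp on the tray's near side (origin = the tray's) that holds the bay: two upright aluminium end plates, 51 mm high, rising through the tray, joined by strips. Their faces to the bottles are 233 mm apart; their middle lies anywhere from y = -16 to +16 mm in the tray's frame, to be found by feel; light force does not shift them. With the row pushed firmly to both plates the gap is 49 mm
- tall: The one tall bottle of the row, dark blue, 60 (x) by 46 mm (y); body 95 mm high, edges along x rounded 2.5 mm; centred white block cap 30 (x) by 24 mm (y), 101 to 131 mm above the underside. Origin: centre of underside. About 210 g. It may be first, second or third from the -y end, never the last at +y; its y axis points along the tray's y, towards the crayon stubs
- row_a: A short bottle of the row, dark blue, 60 (x) by 46 mm (y); body 65 mm high, edges along x rounded 2.5 mm; centred white block cap 30 (x) by 24 mm (y), 71 to 101 mm above the underside. Origin: centre of underside. About 150 g. It stands in the tray; its place in the row varies. Bottles start about 1 mm apart, free room at both ends
- row_b: A short bottle of the row, dark blue, 60 (x) by 46 mm (y); body 65 mm high, edges along x rounded 2.5 mm; centred white block cap 30 (x) by 24 mm (y), 71 to 101 mm above the underside. Origin: centre of underside. About 150 g. It stands in the tray; its place in the row varies. Bottles start about 1 mm apart, free room at both ends
- row_c: A short bottle of the row, dark blue, 60 (x) by 46 mm (y); body 65 mm high, edges along x rounded 2.5 mm; centred white block cap 30 (x) by 24 mm (y), 71 to 101 mm above the underside. Origin: centre of underside. About 150 g. It stands in the tray, always the last at +y, nearest the crayon stubs. Bottles start about 1 mm apart, free room at both ends
- spare: The spare bottle standing on the table outside the tray, dark blue, 60 (x) by 46 mm (y); body 65 mm high, edges along x rounded 2.5 mm; centred white block cap 30 (x) by 24 mm (y), 71 to 101 mm above the underside. Origin: centre of underside. About 150 g, same as the short ones of the row. Its cap can be gripped from above
- tin: Bystander: open steel tin, 72 mm across, 100 mm high, origin under its centre
- glue: Bystander: round white glue bottle, 48 mm across, 150 mm high, origin under its centre
- pot: Bystander: open white ceramic pot, 70 mm across, 60 mm high, origin under its centre
- brush: Bystander: paint brush lying on the table, along its x, origin under its middle

How it is judged:
By the outcome, as a careful person would: the job done as asked, in the order asked, and still so for the second after the job is handed in, with the robot touching nothing.
It also fails if it takes over 58 s, if anything falls off the work surface, if the arm or the gripper's body presses on something with over 40 N, if the wrist force passes 120 N, or if a joint passes its speed limit or range.

ROBOT

A 6-joint arm with a two-finger parallel gripper is mounted at the origin on the work surface. World frame = base frame: x ahead of the robot, y to its left, z up, the work surface at z = 0. Lengths are in m, angles in rad, forces in N, time in s.
With the tool pointing down it reaches from about 0.3 to 0.75 m from the base axis. Payload 8.5 kg.
Tool frame: the origin (TCP) lies at the centre of the arm's flange, where the gripper is bolted on; the fingertips stand 173 mm ahead of it and the grasp point (between the pads) lies 155 mm ahead of it (robot.grasp_offset is the distance from the TCP to the grasp point, in m); z points along the fingers, y is the line along which they close (so a half turn about z gives the same grasp; the last joint's range is limited). The gripper opens to 85 mm and grips with 20 to 120 N. Pads are 22 mm wide; open, the fingers measure 114 mm over their backs; the gripper's body (76 mm by 85 mm) begins 54 mm behind the grasp point. The pads swing forward as they close: fully open they stand 13 mm farther back than shut.
Start: joints at [-1.556, 0.381, 1.297, -0, 1.464, -0.215], TCP at [0.125, -0.536, 0.405] pointing down, gripper open.
Joint ranges: [-3.11, 3.11], [-0.89, 2.33], [0.22, 2.48], [-1.42, 4.56], [0.17, 2.85], [-2.88, 2.88]. Speed limits (rad/s): [2.39, 2.39, 3.14, 3.14, 3.14, 3.14].

INTERFACE

Orientations are given as a unit quaternion [w, x, y, z].
In Python, from cell import robot gives the robot as it stands.
- The arm moves only by the tool carry_out, never from a script. Its argument "moves" is text: rows parted by semicolons, each of 7 numbers parted by spaces: the shift along the world's x, y, z in cm, then the turn, a rotation vector about the world's x, y, z in degrees, then the finger opening in cm, from 0 to 8.54. A call has exactly 10 rows; each row shifts and turns the commanded pose from where the row before left it; what a row does not reach is not made up. A row lasts 1/12 s, in which the tool goes at most 41.7 mm and 7.16 degrees, less where a joint would pass 70% of its speed; a pose out of reach is approached as far as the arm can. A call is refused whole if a number of a shift passes 4.17 or a number of a turn 7.16, either way. A call with a gripper value outside its range is refused whole. The fingers move at their own pace and stop on an object; "force" is the grip in N (left out, the last holds). Time passes only in rows, so rows that do not move let the fingers close, or fill a call up. It gives the time, the measured TCP pose, the force, the opening and the grip force at its end, in the units of the state.
- robot.observe(): the state, without advancing time (a new reading comes with each control period).
- robot.snapshot(name): name is "scene" or "top"; returns the picture (384x512x3 uint8, red, green, blue); there is no depth.
- robot.camera_model(name): a dict with "vertical_fov" (degrees; the focal length in pixels is half the picture's height over the tangent of half this angle, whatever the lens; pixels are square), "cx", "cy" (the principal point, pixels), "R" (3x3) and "t" (3): a world point X has camera coordinates R X + t. Camera axes: x right, y down, z forward; pixel columns grow to the right and rows downward; lengths in m; the calibration is good to about 2 mm. A picture is of the moment at which its call begins. camera_model takes no time and is no camera call.
- robot.close_job(): hands the job in; it is judged then, once.
The state is a dict: "time": time; "joint_positions": joint angles; "joint_vel": joint speeds; "tau": joint torques, N m; "tcp_pos": TCP position; "eef_rot": TCP orientation; "contact_force": force on the tool from outside, world axes, zero at the start; "moment": the same for the moment, N m; "gripper_width": finger opening in m; "grip_force": force on a finger pad.
Only numpy, scipy, OpenCV 4.12 (cv2) and the standard library are available. Lean on these libraries where they do the work, as an engineer would, in place of code of your own. Each camera call takes 0.05 s, during which the arm holds its last target. There are 200 camera calls.

## Working session

There is one attempt and no reset: what is moved stays moved. The work goes in short steps, Python scripts to look and compute and a tool call to move; the robot and the scene stay as the last step left them, time stands still between calls to the robot, and variables do not carry over. Pictures are saved under pics/ and viewed, at most 10 in all, crops included, and the job is handed in when it is done.

Besides the shell and the picture viewer there is one more tool, called by a JSON object that holds its "api" and its "payload", one argument or row to a line. carry_out: Moves the arm, as the interface text tells. Its arguments: {"type":"object","properties":{"moves":{"type":"string"},"force":{"type":"number"}},"required":["moves"]}

```bash
mkdir -p pics
python3 - <<'E'
from cell import robot
import cv2,numpy as np
for n in("scene","top"):
    im=robot.snapshot(n); cv2.imwrite(f"pics/{n}0.png",im[:,:,::-1])
    m=robot.camera_model(n); print(n,m['vertical_fov'],m['cx'],m['cy'],np.round(m['R'],3).tolist(),np.round(m['t'],3).tolist())
s=robot.observe();print(s)
E
ls
```

```text
scene 53.941836015482195 246.39847646785148 187.30548658506694 [[-0.382, 0.924, 0.003], [0.769, 0.32, -0.554], [-0.513, -0.209, -0.833]] [0.202, -0.384, 1.208]
top 43.06410567768137 254.45264225486636 191.48873346048347 [[-0.014, -1.0, -0.006], [-0.999, 0.015, -0.039], [0.039, 0.006, -0.999]] [0.012, 0.528, 1.14]
{'time': 0.1, 'joint_positions': array([-1.55629304e+00,  3.81143473e-01,  1.29815326e+00, -3.56089250e-05,
        1.46364642e+00, -2.15278693e-01]), 'joint_vel': array([ 0.00115122, -0.00234678, -0.00294036,  0.00033557, -0.00111021,
        0.00068076]), 'tau': array([ 2.43604431e-03, -4.49223554e+01, -2.31658101e+01, -1.70939079e-04,
        3.70920650e-03,  7.34171380e-06]), 'tcp_pos': array([ 0.12527645, -0.53550102,  0.4041761 ]), 'eef_rot': array([-6.73623144e-04,  9.93406840e-01,  1.14640277e-01,  5.00609294e-05]), 'contact_force': array([0.31271184, 0.76649931, 0.70412498]), 'moment': array([0.01854984, 0.03913797, 0.00197301]), 'grip_force': 0.0, 'gripper_width': 0.08525881758683344}
pics
```

View pics/scene0.png

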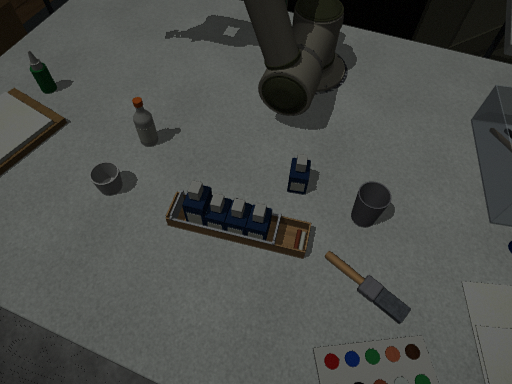

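View pics/top0.png

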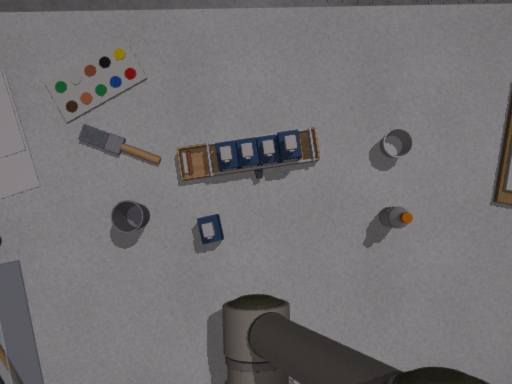

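The order from the −y end is tall (top view, col 290,row 144), then three shorts (268, 247, 227). The spare is at (210,229) and the stubs lie at the left (+y) end. Next I measure the cap tops.

```bash
cat > h.py <<'E'
from cell import robot
import cv2,numpy as np
def ray(n,uv,z):
    m=robot.camera_model(n);R=np.array(m['R']);t=np.array(m['t'])
    f=192/np.tan(np.radians(m['vertical_fov']/2))
    d=R.T@np.array([(uv[0]-m['cx'])/f,(uv[1]-m['cy'])/f,1]);c=-R.T@t
    return c+d*(z-c[2])/d[2]
E
python3 - <<'E'
from h import *
im=cv2.imread("pics/top0.png");hsv=cv2.cvtColor(im,cv2.COLOR_BGR2HSV)
x0,y0,x1,y1=165,115,340,255
c=im[y0:y1,x0:x1];cv2.imwrite("pics/crop.png",cv2.resize(c,None,fx=4.5,fy=4.25,interpolation=cv2.INTER_CUBIC))
blue=((hsv[...,0]>100)&(hsv[...,0]<130)&(hsv[...,1]>110)).astype(np.uint8)
# cap = bright pixels within hull of blue blobs
cn,_=cv2.findContours(cv2.morphologyEx(blue,cv2.MORPH_CLOSE,np.ones((3,3))),cv2.RETR_EXTERNAL,2)
hull=np.zeros_like(blue)
for k in cn:
    if cv2.contourArea(k)>60: cv2.fillConvexPoly(hull,cv2.convexHull(k),1)
hull[:y0]=0;hull[y1:]=0;hull[:,:x0]=0;hull[:,x1:]=0
g=im.min(2)
for th in(110,130,150):
  m=((g>th)&(hull>0)).astype(np.uint8)
  n,l,st,ce=cv2.connectedComponentsWithStats(m)
  for i in range(1,n):
    if st[i,4]<25: continue
    u=ce[i]; z=.101 if u[1]>200 else (.136 if u[0]>280 else .106)
    k=np.argwhere(l==i)[:,::-1].astype(np.float32); r=cv2.minAreaRect(k)
    print(th,u.round(1),st[i],ray('top',u,z).round(4),np.round(r[1],1),round(r[2],1))
E
```

```text
110 [290.6 141.5] [285 135  12  14 136] [ 0.6276 -0.0743  0.136 ] [13.  10.2] 80.5
110 [268.2 146.3] [263 140  12  14 128] [ 0.622  -0.0276  0.106 ] [12.6 10. ] 81.9
110 [246.9 149.1] [241 143  12  13 128] [0.6165 0.0189 0.106 ] [12.7 10. ] 81.9
110 [225.5 152.5] [220 146  12  14 129] [0.6099 0.0654 0.106 ] [12.6 10. ] 81.9
110 [207.6 229.8] [202 223  12  16 136] [0.4425 0.1067 0.101 ] [14.8  9.9] 76.0
```

View pics/crop.png

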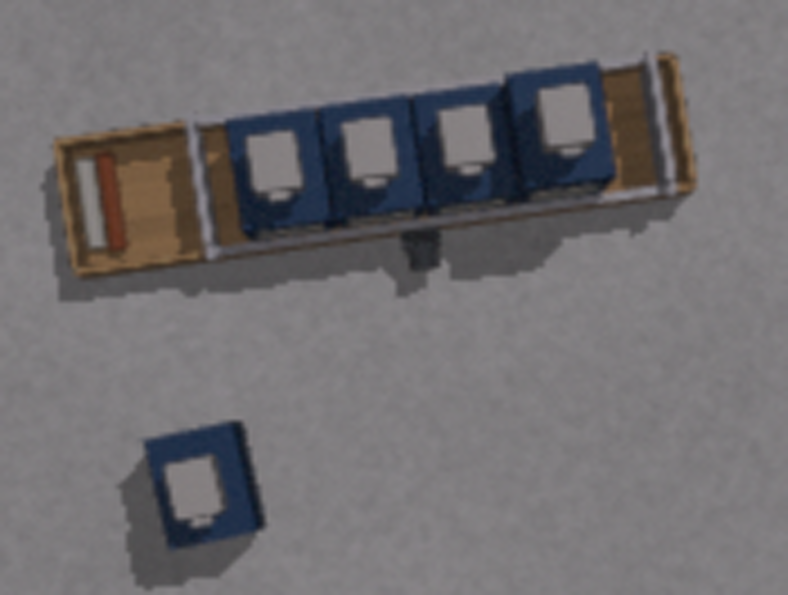

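{"api": "carry_out", "payload": {
  "moves": "2.95 2.71 0 0 0 -0.57 8.5;2.95 2.71 0 0 0 -0.57 8.5;2.95 2.71 0 0 0 -0.57 8.5;2.95 2.71 0 0 0 -0.57 8.5;2.95 2.71 0 0 0 -0.57 8.5;2.95 2.71 0 0 0 -0.57 8.5;2.95 2.71 0 0 0 -0.57 8.5;2.95 2.71 0 0 0 -0.57 8.5;2.95 2.71 0 0 0 -0.57 8.5;2.95 2.71 0 0 0 -0.57 8.5",
  "force": 20
}}

```text
time: 0.93
tcp_pos: [0.4214, -0.2628, 0.4046]
eef_rot: [-0.0, 0.998, 0.065, -0.0]
contact_force: [1.1, -0.7, 0.6]
gripper_width: 0.0846
grip_force: 0.0
```

{"api": "carry_out", "payload": {
  "moves": "2.95 2.71 0 0 0 0 8.5;2.95 2.71 0 0 0 0 8.5;2.95 2.71 0 0 0 0 8.5;2.95 2.71 0 0 0 0 8.5;2.95 2.71 0 0 0 0 8.5;2.95 2.71 0 0 0 0 8.5;2.95 2.71 0 0 0 0 8.5;0 0 -2 0 0 0 6;0 0 -3 0 0 0 6;0 0 -2 0 0 0 6"
}}

```text
time: 1.77
tcp_pos: [0.6268, -0.0739, 0.3319]
eef_rot: [-0.0, 0.998, 0.066, -0.001]
contact_force: [0.2, -0.4, 0.7]
gripper_width: 0.0601
grip_force: 0.0
```

{"api": "carry_out", "payload": {
  "moves": "0 0 -2 0 0 0 6;0 0 -2 0 0 0 6;0 0 -1 0 0 0 6;0 0 0 0 0 0 2;0 0 0 0 0 0 2;0 0 0 0 0 0 2;0 0 0 0 0 0 2;0 0 0 0 0 0 2;0 0 0 0 0 0 2;0 0 0 0 0 0 2",
  "force": 20
}}

```text
time: 2.6
tcp_pos: [0.627, -0.0749, 0.2861]
eef_rot: [0.0, 0.998, 0.065, 0.001]
contact_force: [0.1, -1.1, 6.5]
gripper_width: 0.0237
grip_force: 22.9
```

Run:
```python
from h import *
s=robot.observe();print(s['tcp_pos'],s['contact_force'],s['moment'],s['gripper_width'],s['grip_force'],s['joint_positions'].round(2))
im=robot.snapshot('scene');cv2.imwrite('pics/s1.png',cv2.resize(im[130:290,120:340,::-1],None,fx=3.5,fy=3.5,interpolation=2))
```

```text
[ 0.62695545 -0.07491473  0.28606698] [ 0.06608956 -1.06692745  6.50702991] [0.0099468  0.03633521 0.02005235] 0.023668820117637504 22.877179384231567 [-0.31  0.62  1.23  0.    1.28  1.13]
```

View pics/s1.png

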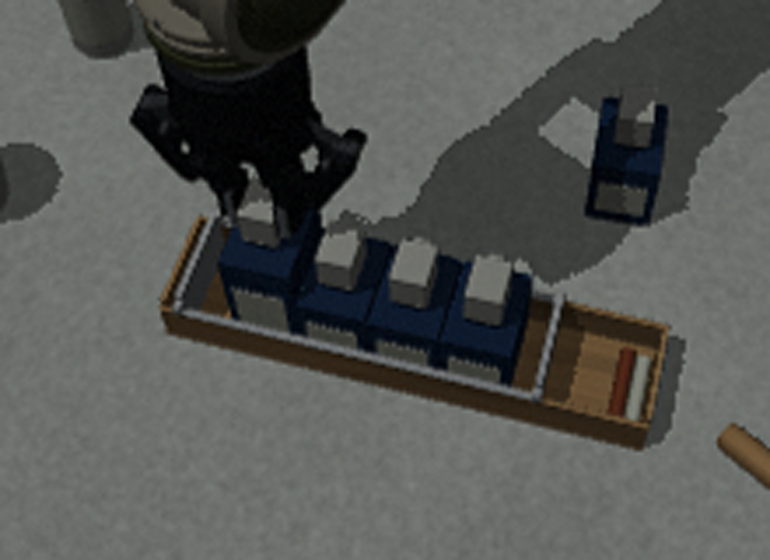

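{"api": "carry_out", "payload": {
  "moves": "0 0 0.2 0 0 0 2;0.02 -0.15 0 0 0 0 2;0.02 -0.15 0 0 0 0 2;0.02 -0.15 0 0 0 0 2;0.02 -0.15 0 0 0 0 2;0.02 -0.15 0 0 0 0 2;0.02 -0.15 0 0 0 0 2;0.02 -0.15 0 0 0 0 2;0.02 -0.15 0 0 0 0 2;0 0 0 0 0 0 2"
}}

```text
time: 3.48
tcp_pos: [0.6284, -0.0872, 0.2867]
eef_rot: [0.0, 0.998, 0.065, -0.0]
contact_force: [0.5, -0.5, -1.5]
gripper_width: 0.0237
grip_force: 21.8
```

{"api": "carry_out", "payload": {
  "moves": "0.02 -0.15 -0.05 0 0 0 2;0.02 -0.15 0 0 0 0 2;0.02 -0.15 0 0 0 0 2;0.02 -0.15 0 0 0 0 2;0.02 -0.15 0 0 0 0 2;0.02 -0.15 0 0 0 0 2;0 -0.1 0 0 0 0 2;0 -0.1 0 0 0 0 2;0 0 0 0 0 0 2;0 0 0 0 0 0 2"
}}

```text
time: 4.32
tcp_pos: [0.6296, -0.0979, 0.2862]
eef_rot: [-0.0, 0.998, 0.065, 0.0]
contact_force: [0.2, 0.2, -1.1]
gripper_width: 0.0232
grip_force: 21.8
```

{"api": "carry_out", "payload": {
  "moves": "0.02 -0.15 -0.05 0 0 0 2;0.02 -0.15 0 0 0 0 2;0.02 -0.15 0 0 0 0 2;0 -0.1 0 0 0 0 2;0 -0.1 0 0 0 0 2;0.02 -0.1 0 0 0 0 2;0 -0.1 0 0 0 0 2;0.02 -0.1 0 0 0 0 2;0 0 0 0 0 0 2;0 0 0 0 0 0 2"
}}

```text
time: 5.15
tcp_pos: [0.6305, -0.106, 0.2863]
eef_rot: [-0.002, 0.998, 0.065, 0.0]
contact_force: [-2.5, 9.5, 7.6]
gripper_width: 0.0238
grip_force: 23.3
```

{"api": "carry_out", "payload": {
  "moves": "0 -0.08 0.1 0 0 0 2;0 0 0 0 0 0 2;0 0 0 0 0 0 2;0 0 0 0 0 0 2;0 0 0 0 0 0 2;0 0 0 0 0 0 2;0 0 0 0 0 0 2;0 0 0 0 0 0 2;0 0 0 0 0 0 2;0 0 0 0 0 0 2"
}}

```text
time: 5.98
tcp_pos: [0.6306, -0.1068, 0.2866]
eef_rot: [-0.002, 0.998, 0.065, -0.0]
contact_force: [-0.0, 9.6, 2.8]
gripper_width: 0.0238
grip_force: 24.1
```

Run:
```python
from h import *
s=robot.observe();print(s['tcp_pos'],s['eef_rot'],s['contact_force'],s['moment'],s['gripper_width'],s['grip_force'],s['joint_positions'].round(2))
```

```text
[ 0.63055421 -0.10675097  0.28656248] [-2.02858042e-03  9.97856457e-01  6.54091870e-02 -1.23411873e-04] [-2.16682890e-03  9.61333493e+00  2.83731662e+00] [ 2.11809532 -0.00659313  0.00673156] 0.02380551577204136 24.13762092590332 [-0.35  0.63  1.21  0.    1.3   1.09]
```

{"api": "carry_out", "payload": {
  "moves": "0.01 -0.1 0 0 0 0 2;0 0 0 0 0 0 2;0 0 0 0 0 0 2;0 0 0 0 0 0 2;0 0 0 0 0 0 2;0 0 0 0 0 0 2;0 0 0 0 0 0 2;0 0 0 0 0 0 2;0 0 0 0 0 0 2;0 0 0 0 0 0 2"
}}

```text
time: 6.82
tcp_pos: [0.6306, -0.1074, 0.2867]
eef_rot: [-0.003, 0.998, 0.065, -0.0]
contact_force: [0.3, 11.0, 5.1]
gripper_width: 0.0237
grip_force: 26.0
```

Run:
```python
from h import *
s=robot.observe();print(s['tcp_pos'],s['eef_rot'],s['contact_force'],s['moment'],s['gripper_width'],s['grip_force'],s['joint_positions'].round(2))
im=robot.snapshot('scene');cv2.imwrite('pics/s2.png',cv2.resize(im[160:270,140:340,::-1],None,fx=4,fy=4,interpolation=2))
```

```text
[ 0.63062081 -0.10737294  0.28666447] [-2.56238734e-03  9.97849660e-01  6.54940584e-02 -1.36444939e-04] [ 0.30462435 10.98430423  5.09175972] [2.58098496 0.09892789 0.05003113] 0.023714723031322417 25.96786469221115 [-0.35  0.63  1.21  0.    1.31  1.08]
```

View pics/s2.png

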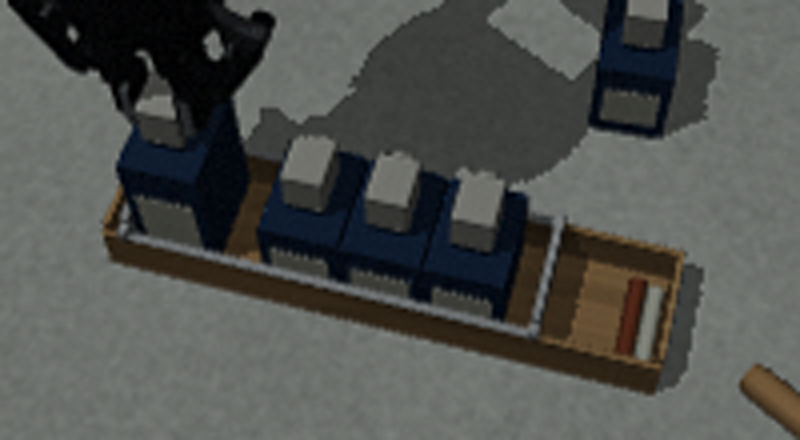

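{"api": "carry_out", "payload": {
  "moves": "0 0.2 0 0 0 0 2;0 0 0 0 0 0 2;0 0 0 0 0 0 2;0 0 0 0 0 0 3.4;0 0 0 0 0 0 3.4;0 0 0 0 0 0 3.4;0 0 1 0 0 0 3.4;0 0 1.5 0 0 0 3.4;0 0 1.5 0 0 0 3.4;0 0 0 0 0 0 3.4"
}}

```text
time: 7.7
tcp_pos: [0.6309, -0.1074, 0.3304]
eef_rot: [0.001, 0.998, 0.065, 0.003]
contact_force: [-0.0, 0.3, 0.9]
gripper_width: 0.034
grip_force: 0.0
```

{"api": "carry_out", "payload": {
  "moves": "-0.22 2 0 0 0 0 3.4;-0.22 2 0 0 0 0 3.4;-0.22 2 0 0 0 0 3.4;-0.23 1.92 0 0 0 0 3.4;0 0 -1 0 0 0 3.4;0 0 -1.5 0 0 0 3.4;0 0 -1.5 0 0 0 3.4;0 0 0 0 0 0 3.4;0 0 0 0 0 0 3.4;0 0 0 0 0 0 3.4"
}}

```text
time: 8.53
tcp_pos: [0.622, -0.0284, 0.2872]
eef_rot: [0.0, 0.998, 0.065, 0.0]
contact_force: [-0.5, -0.5, -0.4]
gripper_width: 0.0341
grip_force: 0.0
```

Run:
```python
from h import *
s=robot.observe();print(s['tcp_pos'],s['eef_rot'],s['contact_force'])
im=robot.snapshot('scene');cv2.imwrite('pics/s3.png',cv2.resize(im[160:270,140:340,::-1],None,fx=4,fy=4,interpolation=2))
```

```text
[ 0.62198671 -0.02840215  0.28723292] [1.88644572e-04 9.97891433e-01 6.49036839e-02 4.05154985e-04] [-0.53449632 -0.52876654 -0.43763245]
```

View pics/s3.png

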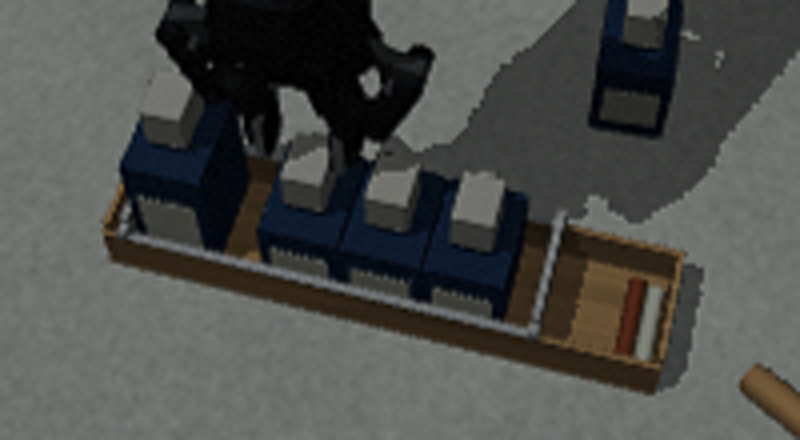

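{"api": "carry_out", "payload": {
  "moves": "0 0 -1 0 0 0 3.4;0 0 -1 0 0 0 3.4;0 0 -1 0 0 0 3.4;0 0 -0.7 0 0 0 3.4;0 0 0 0 0 0 2;0 0 0 0 0 0 2;0 0 0 0 0 0 2;0 0 0 0 0 0 2;0 0 0 0 0 0 2;0 0 0 0 0 0 2"
}}

```text
time: 9.42
tcp_pos: [0.6218, -0.0279, 0.25]
eef_rot: [0.0, 0.998, 0.065, 0.0]
contact_force: [-0.5, -0.4, -0.7]
gripper_width: 0.0236
grip_force: 26.5
```

Run:
```python
from h import *
s=robot.observe();print(s['tcp_pos'],s['eef_rot'],s['contact_force'],s['moment'])
```

```text
[ 0.62180688 -0.0279202   0.25001866] [9.04084242e-05 9.97876647e-01 6.51315704e-02 2.59932580e-04] [-0.51038209 -0.44123206 -0.745942  ] [-0.0014497   0.04672571 -0.03738103]
```

{"api": "carry_out", "payload": {
  "moves": "-0.02 0.15 0 0 0 0 2;-0.02 0.15 0 0 0 0 2;-0.02 0.15 0 0 0 0 2;-0.02 0.15 0 0 0 0 2;-0.02 0.15 0 0 0 0 2;-0.02 0.15 0 0 0 0 2;-0.02 0.15 0 0 0 0 2;-0.02 0.15 0 0 0 0 2;-0.01 0.1 0 0 0 0 2;0 0 0 0 0 0 2"
}}

```text
time: 10.25
tcp_pos: [0.62, -0.0146, 0.2497]
eef_rot: [-0.0, 0.998, 0.065, 0.0]
contact_force: [0.4, -1.9, 0.3]
gripper_width: 0.0235
grip_force: 26.7
```

{"api": "carry_out", "payload": {
  "moves": "-0.01 0.08 0 0 0 0 2;-0.01 0.08 0 0 0 0 2;-0.01 0.08 0 0 0 0 2;-0.01 0.08 0 0 0 0 2;-0.01 0.05 0 0 0 0 2;0 0 0 0 0 0 2;0 0 0 0 0 0 2;0 0 0 0 0 0 2;0 0 0 0 0 0 2;0 0 0 0 0 0 2"
}}

```text
time: 11.08
tcp_pos: [0.6195, -0.0112, 0.2496]
eef_rot: [-0.0, 0.998, 0.065, -0.0]
contact_force: [0.9, -1.7, -1.1]
gripper_width: 0.0237
grip_force: 26.6
```

Run:
```python
from h import *
s=robot.observe();print(s['tcp_pos'],s['eef_rot'],s['contact_force'],s['moment'])
```

```text
[ 0.61954964 -0.01116393  0.24961011] [-1.37044253e-04  9.97878430e-01  6.51045736e-02 -1.18703409e-04] [ 0.9280086  -1.73670926 -1.08897558] [-0.23118107 -0.10192493 -0.03905822]
```

{"api": "carry_out", "payload": {
  "moves": "-0.01 0.1 0 0 0 0 2;0 0 0 0 0 0 2;0 0 0 0 0 0 2;0 0.1 0 0 0 0 2;0 0 0 0 0 0 2;0 0 0 0 0 0 2;0 0 0 0 0 0 2;0 0 0 0 0 0 2;0 0 0 0 0 0 2;0 0 0 0 0 0 2"
}}

```text
time: 11.92
tcp_pos: [0.6195, -0.0096, 0.2497]
eef_rot: [0.001, 0.998, 0.065, -0.0]
contact_force: [0.3, -4.2, -0.8]
gripper_width: 0.0237
grip_force: 26.7
```

Run:
```python
from h import *
s=robot.observe();print(s['tcp_pos'],s['eef_rot'],s['contact_force'],s['moment'])
im=robot.snapshot('top');cv2.imwrite('pics/t4.png',cv2.resize(im[115:215,165:340,::-1],None,fx=4.5,fy=4.5,interpolation=2))
```

```text
[ 0.61948757 -0.00962852  0.24973813] [ 5.29055663e-04  9.97879731e-01  6.50827153e-02 -4.90947033e-05] [ 0.27493342 -4.22050248 -0.80900144] [-0.96333235 -0.00207328  0.0305662 ]
```

View pics/t4.png

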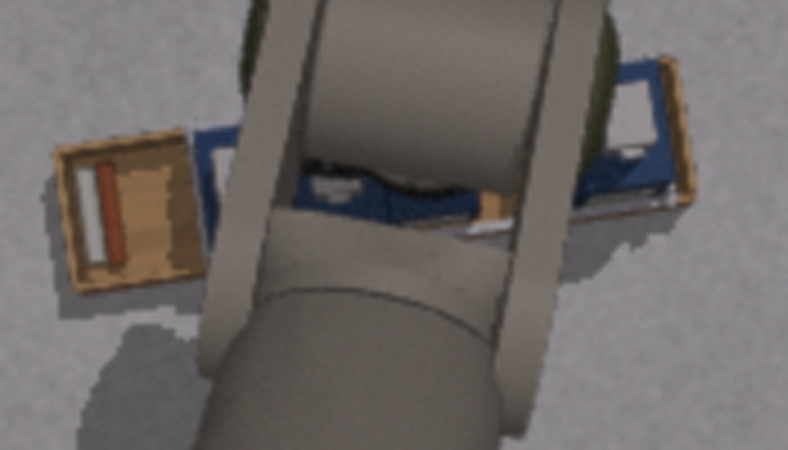

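{"api": "carry_out", "payload": {
  "moves": "0 0.1 0 0 0 0 2;0 0 0 0 0 0 2;0 0 0 0 0 0 2;-0.01 0.1 0 0 0 0 2;0 0 0 0 0 0 2;0 0 0 0 0 0 2;0 0 0 0 0 0 2;0 0 0 0 0 0 2;0 0 0 0 0 0 2;0 0 0 0 0 0 2"
}}

```text
time: 12.8
tcp_pos: [0.6195, -0.0089, 0.2499]
eef_rot: [0.002, 0.998, 0.065, 0.0]
contact_force: [-1.0, -13.3, -0.2]
gripper_width: 0.0235
grip_force: 27.2
```

Run:
```python
from h import *
s=robot.observe();print(s['tcp_pos'],s['eef_rot'],s['contact_force'],s['moment'])
```

```text
[ 0.61950805 -0.00888904  0.24991513] [2.13589619e-03 9.97885017e-01 6.49686559e-02 6.45838657e-05] [ -0.98801284 -13.26494205  -0.23818709] [-2.39864639  0.06487116  0.08388151]
```

{"api": "carry_out", "payload": {
  "moves": "0 -0.2 0 0 0 0 2;0 0 0 0 0 0 2;0 0 0 0 0 0 3.4;0 0 0 0 0 0 3.4;0 0 0 0 0 0 3.4;0 0 0 0 0 0 2;0 0 0 0 0 0 2;0 0 0 0 0 0 2;0 0 0 0 0 0 2;0 0 0 0 0 0 2"
}}

```text
time: 13.63
tcp_pos: [0.6195, -0.0096, 0.2499]
eef_rot: [0.0, 0.998, 0.065, 0.0]
contact_force: [0.0, -4.7, -0.3]
gripper_width: 0.0235
grip_force: 20.4
```

Run:
```python
from h import *
s=robot.observe();print(s['tcp_pos'],s['eef_rot'],s['contact_force'],s['moment'],s['gripper_width'])
```

```text
[ 0.61949335 -0.0095757   0.24988064] [4.53008237e-04 9.97881563e-01 6.50545710e-02 2.89438903e-04] [ 0.03667189 -4.65709617 -0.31056939] [-0.8928177  -0.13023244  0.05625402] 0.023533928174155387
```

{"api": "carry_out", "payload": {
  "moves": "0 -0.08 0 0 0 0 2;0 0 0 0 0 0 2;0 0 0 0 0 0 3.4;0 0 0 0 0 0 3.4;0 0 0 0 0 0 3.4;0 0 1.5 0 0 0 3.4;0 0 2 0 0 0 3.4;0 0 2 0 0 0 3.4;0 0 2 0 0 0 3.4;0 0 0.2 0 0 0 3.4"
}}

```text
time: 14.47
tcp_pos: [0.6196, -0.0098, 0.3304]
eef_rot: [0.001, 0.998, 0.065, 0.003]
contact_force: [0.5, 0.4, 0.9]
gripper_width: 0.034
grip_force: 0.0
```

{"api": "carry_out", "payload": {
  "moves": "0.3 -2.4 0 0 0 0 4;0.3 -2.4 0 0 0 0 4;0.3 -2.4 0 0 0 0 4;0.3 -2.2 0 0 0 0 4;0 0 -1.5 0 0 0 4;0 0 -1.5 0 0 0 4;0 0 -1 0 0 0 4;0 0 0 0 0 0 4;0 0 0 0 0 0 4;0 0 0 0 0 0 2"
}}

```text
time: 15.3
tcp_pos: [0.6315, -0.1037, 0.2873]
eef_rot: [0.0, 0.998, 0.065, 0.0]
contact_force: [0.1, -0.3, 0.8]
gripper_width: 0.0288
grip_force: 0.0
```

{"api": "carry_out", "payload": {
  "moves": "0 0 0 0 0 0 2;0 0 0 0 0 0 2;0 0 0 0 0 0 2;0 0 0 0 0 0 2;0 0 0 0 0 0 2;0 0 0 0 0 0 2;0 0 0 0 0 0 2;0 0 0 0 0 0 2;0 0 0 0 0 0 2;0 0 0 0 0 0 2"
}}

```text
time: 16.13
tcp_pos: [0.6315, -0.1039, 0.2876]
eef_rot: [0.0, 0.998, 0.065, 0.001]
contact_force: [-1.1, 1.9, 5.6]
gripper_width: 0.0232
grip_force: 22.8
```

Run:
```python
from h import *
s=robot.observe();print(s['tcp_pos'],s['eef_rot'],s['contact_force'],s['moment'],s['gripper_width'])
```

```text
[ 0.63148915 -0.10388354  0.28760944] [1.69985466e-04 9.97872179e-01 6.51949244e-02 8.40483571e-04] [-1.07037319  1.89705544  5.61663433] [ 0.24756035 -0.00276743  0.04021093] 0.023216614439572594
```

{"api": "carry_out", "payload": {
  "moves": "0 -0.1 0.1 0 0 0 2;0 0 0 0 0 0 2;0 -0.1 0 0 0 0 2;0 0 0 0 0 0 2;0 0 0 0 0 0 2;0 0 0 0 0 0 2;0 0 0 0 0 0 2;0 0 0 0 0 0 2;0 0 0 0 0 0 2;0 0 0 0 0 0 2"
}}

```text
time: 16.97
tcp_pos: [0.6313, -0.1054, 0.2877]
eef_rot: [-0.001, 0.998, 0.065, -0.0]
contact_force: [0.2, 5.1, 2.3]
gripper_width: 0.0236
grip_force: 22.6
```

Run:
```python
from h import *
s=robot.observe();print(s['tcp_pos'],s['eef_rot'],s['contact_force'],s['moment'],s['gripper_width'])
```

```text
[ 0.63133736 -0.10536587  0.28770159] [-1.00679328e-03  9.97868472e-01  6.52494145e-02 -1.10705848e-04] [0.23640349 5.06509244 2.25263419] [1.21988491 0.0117486  0.0049539 ] 0.023626834418483563
```

{"api": "carry_out", "payload": {
  "moves": "0 -0.1 0 0 0 0 2;0 0 0 0 0 0 2;0 -0.1 0 0 0 0 2;0 0 0 0 0 0 2;0 0.2 0 0 0 0 2;0 0.1 0 0 0 0 2;0 0 0 0 0 0 3.6;0 0 0 0 0 0 3.6;0 0 0 0 0 0 3.6;0 0 1 0 0 0 3.6"
}}

```text
time: 17.8
tcp_pos: [0.6311, -0.1053, 0.296]
eef_rot: [-0.001, 0.998, 0.065, -0.002]
contact_force: [0.4, -0.4, -0.9]
gripper_width: 0.0358
grip_force: 0.0
```

Run:
```python
from h import *
s=robot.observe();print(s['tcp_pos'],s['joint_positions'].round(2))
```

```text
[ 0.63113056 -0.10532171  0.29604497] [-0.35  0.63  1.19 -0.    1.33  1.09]
```

{"api": "carry_out", "payload": {
  "moves": "0 0 2 0 0 0 5;0 0 1.5 0 0 0 5;-2.35 2.65 0 0 0 0.6 5;-2.35 2.65 0 0 0 0.6 5;-2.35 2.65 0 0 0 0.6 5;-2.35 2.65 0 0 0 0.6 5;-2.35 2.65 0 0 0 0.6 5;-2.35 2.65 0 0 0 0.6 5;-2.35 2.65 0 0 0 0.6 5;-2.35 2.65 0 0 0 0.3 5"
}}

```text
time: 18.63
tcp_pos: [0.4421, 0.1078, 0.3335]
eef_rot: [0.0, 0.995, 0.104, 0.001]
contact_force: [1.0, 0.6, -0.5]
gripper_width: 0.0502
grip_force: 0.0
```

{"api": "carry_out", "payload": {
  "moves": "0 0 -2.5 0 0 0 5;0 0 -2.5 0 0 0 5;0 0 -2 0 0 0 5;0 0 -1.5 0 0 0 5;0 0 0 0 0 0 5;0 0 0 0 0 0 2;0 0 0 0 0 0 2;0 0 0 0 0 0 2;0 0 0 0 0 0 2;0 0 0 0 0 0 2"
}}

```text
time: 19.47
tcp_pos: [0.4438, 0.1069, 0.249]
eef_rot: [0.0, 0.995, 0.104, 0.001]
contact_force: [-0.1, -1.1, 6.2]
gripper_width: 0.0236
grip_force: 24.4
```

Run:
```python
from h import *
s=robot.observe();print(s['tcp_pos'],s['eef_rot'],s['contact_force'],s['moment'],s['gripper_width'],s['grip_force'],s['joint_positions'].round(2))
```

```text
[0.44376363 0.10687587 0.24897372] [2.96399867e-04 9.94552786e-01 1.04222999e-01 1.49472285e-03] [-0.06321025 -1.13929991  6.20043792] [-0.10823759  0.03597525  0.01250454] 0.023632172993302208 24.383879005908966 [-0.02  0.41  1.78 -0.    0.94  1.34]
```

{"api": "carry_out", "payload": {
  "moves": "0 0 0.1 0 0 0 5.5;0 0 0 0 0 0 5.5;0 0 0 0 0 0 5.5;0 0 0 0 0 7 5.5;0 0 0 0 0 7 5.5;0 0 0 0 0 7 5.5;0 0 0 0 0 7 5.5;0 0 0 0 0 7 5.5;0 0 0 0 0 7 5.5;0 0 0 0 0 7 5.5"
}}

```text
time: 20.3
tcp_pos: [0.4433, 0.107, 0.2487]
eef_rot: [-0.0, 0.86, 0.51, -0.0]
contact_force: [-0.7, -0.2, 0.3]
gripper_width: 0.0549
grip_force: 0.0
```

{"api": "carry_out", "payload": {
  "moves": "0 0 0 0 0 7 5.5;0 0 0 0 0 7 5.5;0 0 0 0 0 7 5.5;0 0 0 0 0 7 5.5;0 0 0 0 0 7 5.5;0 0 0 0 0 6 5.5;0 0 0 0 0 0 5.5;0 0 0 0 0 0 5.5;0 0 0 0 0 0 2.5;0 0 0 0 0 0 2.5"
}}

```text
time: 21.13
tcp_pos: [0.4434, 0.107, 0.2487]
eef_rot: [-0.0, 0.63, 0.776, -0.0]
contact_force: [-2.6, -0.5, 1.3]
gripper_width: 0.0319
grip_force: 0.5
```

Run:
```python
from h import *
from scipy.spatial.transform import Rotation as Ro
s=robot.observe();q=s['eef_rot'];M=Ro.from_quat(q[[1,2,3,0]]).as_matrix();print(s['tcp_pos'],M.round(4).tolist(),s['contact_force'],s['gripper_width'],s['joint_positions'].round(2))
```

```text
[0.44335215 0.10697766 0.24871959] [[-0.2053, 0.9787, -0.0001], [0.9787, 0.2053, -0.0], [0.0, -0.0001, -1.0]] [-2.55867807 -0.52637184  1.25649066] 0.031854645815885374 [-0.02  0.41  1.78 -0.    0.95 -0.23]
```

{"api": "carry_out", "payload": {
  "moves": "0 0 0 0 0 0 2.5;0 0 0 0 0 0 2.5;0 0 0 0 0 0 2.5;0 0 0 0 0 0 2.5;0 0 1 0 0 0 2.5;0 0 2.5 0 0 0 2.5;0 0 3.5 0 0 0 2.5;0 0 3 0 0 0 2.5;0 0 2 0 0 0 2.5;0 0 0 0 0 0 2.5",
  "force": 30
}}

```text
time: 21.97
tcp_pos: [0.4436, 0.107, 0.3723]
eef_rot: [0.003, 0.63, 0.777, 0.002]
contact_force: [0.6, -0.0, -1.2]
gripper_width: 0.0292
grip_force: 33.6
```

Run:
```python
from h import *
from scipy.spatial.transform import Rotation as Ro
s=robot.observe();q=s['eef_rot'];M=Ro.from_quat(q[[1,2,3,0]]).as_matrix();print(s['tcp_pos'],M.round(4).tolist(),s['contact_force'],s['moment'],s['gripper_width'],s['joint_positions'].round(2))
im=robot.snapshot('top');g=im.min(2);cv2.imwrite('pics/t5.png',cv2.resize(im[105:245,165:340,::-1],None,fx=4.25,fy=4.25,interpolation=2))
hsv=cv2.cvtColor(np.ascontiguousarray(im),cv2.COLOR_RGB2HSV)
blue=((hsv[...,0]>100)&(hsv[...,0]<130)&(hsv[...,1]>110)).astype(np.uint8)
blue[:110]=0;blue[190:]=0;blue[:,:170]=0;blue[:,340:]=0
cn,_=cv2.findContours(cv2.morphologyEx(blue,cv2.MORPH_CLOSE,np.ones((3,3))),cv2.RETR_EXTERNAL,2)
h=np.zeros_like(blue)
for k in cn:
    if cv2.contourArea(k)>60: cv2.fillConvexPoly(h,cv2.convexHull(k),1)
n,l,st,ce=cv2.connectedComponentsWithStats(((g>110)&(h>0)).astype(np.uint8))
for i in range(1,n):
    if st[i,4]>25: u=ce[i];print(u.round(1),st[i],ray('top',u,.136 if u[0]>280 else .106).round(4))
```

```text
[0.44360319 0.10704078 0.37230914] [[-0.2073, 0.9783, 0.0073], [0.9783, 0.2073, -0.0001], [-0.0016, 0.0072, -1.0]] [ 0.58639449 -0.00944986 -1.23846163] [-0.00210487 -0.03438032 -0.0145031 ] 0.02923314632933671 [-0.02  0.25  1.6   0.    1.29 -0.23]
[304.5 140.8] [299 134  12  16 147] [ 0.6285 -0.1037  0.136 ]
[260.1 147. ] [255 141  11  13 127] [ 0.6208 -0.0099  0.106 ]
[239.1 150.8] [234 144  11  16 136] [0.6133 0.0359 0.106 ]
[218.2 154. ] [213 147  11  16 140] [0.6068 0.0814 0.106 ]
```

View pics/t5.png

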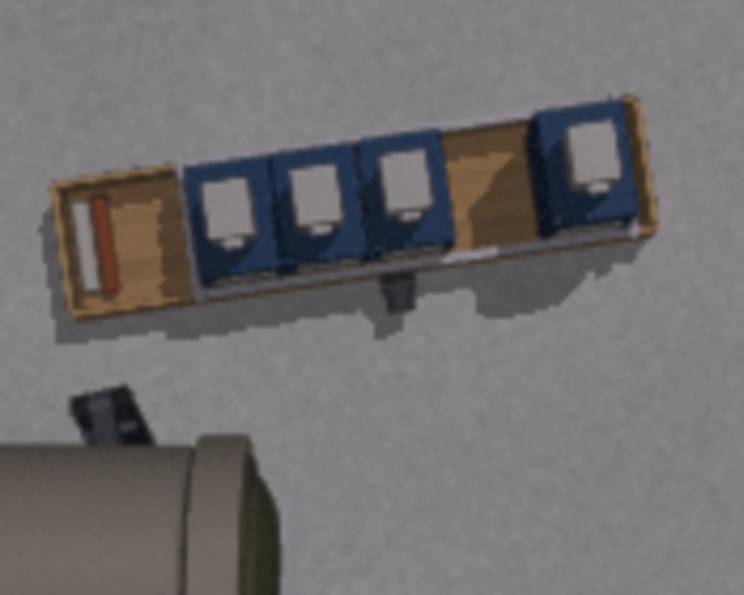

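{"api": "carry_out", "payload": {
  "moves": "0 0 1 0 0 0 2.5;2.28 -2.05 0 0 0 -0.54 2.5;2.28 -2.05 0 0 0 -0.54 2.5;2.28 -2.05 0 0 0 -0.54 2.5;2.28 -2.05 0 0 0 -0.54 2.5;2.28 -2.05 0 0 0 -0.54 2.5;2.28 -2.05 0 0 0 -0.54 2.5;2.28 -2.05 0 0 0 -0.54 2.5;2.28 -2.05 0 0 0 -0.54 2.5;0 0 0 0 0 0 2.5"
}}

```text
time: 22.85
tcp_pos: [0.6285, -0.0608, 0.3751]
eef_rot: [-0.001, 0.66, 0.751, -0.001]
contact_force: [-0.2, 0.5, -2.2]
gripper_width: 0.0295
grip_force: 33.3
```

{"api": "carry_out", "payload": {
  "moves": "0 0 0 0 0 0 2.5;0 0 0 0 0 0 2.5;0 0 -0.5 0 0 0 2.5;0 0 -0.5 0 0 0 2.5;0 0 -0.5 0 0 0 2.5;0 0 -0.5 0 0 0 2.5;0 0 -0.5 0 0 0 2.5;0 0 0 0 0 0 2.5;0 0 0 0 0 0 2.5;0 0 0 0 0 0 2.5"
}}

```text
time: 23.68
tcp_pos: [0.6258, -0.057, 0.3539]
eef_rot: [0.0, 0.658, 0.753, 0.0]
contact_force: [1.1, -0.1, -1.0]
gripper_width: 0.0297
grip_force: 33.2
```

Run:
```python
from h import *
from scipy.spatial.transform import Rotation as Ro
s=robot.observe();q=s['eef_rot'];M=Ro.from_quat(q[[1,2,3,0]]).as_matrix();print(s['tcp_pos'],M.round(4).tolist(),s['contact_force'],s['moment'],s['gripper_width'],s['joint_positions'].round(2))
im=robot.snapshot('scene');cv2.imwrite('pics/s6.png',cv2.resize(im[140:270,140:340,::-1],None,fx=4,fy=4,interpolation=2))
```

```text
[ 0.62580092 -0.05703938  0.35393536] [[-0.133, 0.9911, 0.0004], [0.9911, 0.133, -0.0001], [-0.0002, 0.0004, -1.0]] [ 1.07906869 -0.11677878 -0.98774933] [0.0179337  0.01645503 0.03183181] 0.0296789163053487 [-0.28  0.56  1.15 -0.    1.44 -0.41]
```

View pics/s6.png

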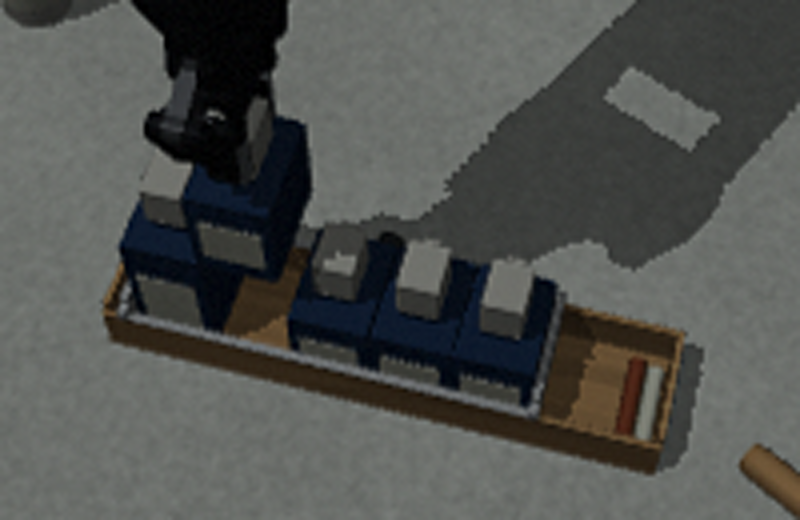

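{"api": "carry_out", "payload": {
  "moves": "0 0 -0.3 0 0 0 2.5;0 0 -0.3 0 0 0 2.5;0 0 -0.3 0 0 0 2.5;0 0 -0.3 0 0 0 2.5;0 0 -0.3 0 0 0 2.5;0 0 -0.3 0 0 0 2.5;0 0 -0.3 0 0 0 2.5;0 0 0 0 0 0 2.5;0 0 0 0 0 0 2.5;0 0 0 0 0 0 2.5"
}}

```text
time: 24.57
tcp_pos: [0.6258, -0.057, 0.3328]
eef_rot: [0.0, 0.658, 0.753, 0.0]
contact_force: [0.3, 0.1, -2.0]
gripper_width: 0.0296
grip_force: 33.3
```

{"api": "carry_out", "payload": {
  "moves": "0 0 -0.3 0 0 0 2.5;0 0 -0.3 0 0 0 2.5;0 0 -0.3 0 0 0 2.5;0 0 -0.2 0 0 0 2.5;0 0 -0.2 0 0 0 2.5;0 0 -0.2 0 0 0 2.5;0 0 -0.2 0 0 0 2.5;0 0 -0.1 0 0 0 2.5;0 0 0 0 0 0 2.5;0 0 0 0 0 0 2.5"
}}

```text
time: 25.4
tcp_pos: [0.6258, -0.057, 0.3147]
eef_rot: [0.0, 0.658, 0.753, 0.0]
contact_force: [-0.1, -0.3, -2.5]
gripper_width: 0.0292
grip_force: 33.3
```

Run:
```python
from h import *
s=robot.observe();print(s['tcp_pos'],s['eef_rot'],s['contact_force'],s['moment'])
```

```text
[ 0.62579901 -0.05703673  0.31473949] [1.51565235e-05 6.58392358e-01 7.52674898e-01 1.39501609e-05] [-0.06445506 -0.34587405 -2.53472373] [-0.01504872  0.03636565  0.0164312 ]
```

{"api": "carry_out", "payload": {
  "moves": "0 0 -0.3 0 0 0 2.5;0 0 -0.3 0 0 0 2.5;0 0 -0.3 0 0 0 2.5;0 0 -0.3 0 0 0 2.5;0 0 -0.3 0 0 0 2.5;0 0 -0.3 0 0 0 2.5;0 0 -0.3 0 0 0 2.5;0 0 -0.3 0 0 0 2.5;0 0 0 0 0 0 2.5;0 0 0 0 0 0 2.5"
}}

```text
time: 26.23
tcp_pos: [0.6258, -0.057, 0.2905]
eef_rot: [-0.0, 0.658, 0.753, -0.0]
contact_force: [0.3, -0.5, -1.3]
gripper_width: 0.0295
grip_force: 33.3
```

{"api": "carry_out", "payload": {
  "moves": "0 0 -0.3 0 0 0 2.5;0 0 -0.3 0 0 0 2.5;0 0 -0.3 0 0 0 2.5;0 0 -0.2 0 0 0 2.5;0 0 -0.2 0 0 0 2.5;0 0 -0.2 0 0 0 2.5;0 0 -0.2 0 0 0 2.5;0 0 0 0 0 0 2.5;0 0 0 0 0 0 2.5;0 0 0 0 0 0 2.5"
}}

```text
time: 27.07
tcp_pos: [0.6258, -0.057, 0.2738]
eef_rot: [0.0, 0.658, 0.753, 0.0]
contact_force: [-0.6, -0.1, -3.3]
gripper_width: 0.0293
grip_force: 33.3
```

Run:
```python
from h import *
s=robot.observe();print(s['tcp_pos'],s['eef_rot'],s['contact_force'],s['moment'])
```

```text
[ 0.62579389 -0.05703064  0.27382833] [8.14598289e-05 6.58391601e-01 7.52675556e-01 3.83885253e-05] [-0.55790007 -0.09332819 -3.2711649 ] [0.04815579 0.00204505 0.02514515]
```

2.0 cm to the floor.

{"api": "carry_out", "payload": {
  "moves": "0 0 -0.3 0 0 0 2.5;0 0 -0.3 0 0 0 2.5;0 0 -0.3 0 0 0 2.5;0 0 -0.3 0 0 0 2.5;0 0 -0.3 0 0 0 2.5;0 0 -0.2 0 0 0 2.5;0 0 -0.1 0 0 0 2.5;0 0 -0.1 0 0 0 2.5;0 0 0 0 0 0 2.5;0 0 0 0 0 0 2.5"
}}

```text
time: 27.9
tcp_pos: [0.6258, -0.057, 0.2548]
eef_rot: [0.0, 0.658, 0.753, 0.0]
contact_force: [0.2, 1.0, -2.5]
gripper_width: 0.0295
grip_force: 33.3
```

{"api": "carry_out", "payload": {
  "moves": "0 0 -0.1 0 0 0 2.5;0 0 -0.1 0 0 0 2.5;0 0 0 0 0 0 2.5;0 0 0 0 0 0 2.5;0 0 0 0 0 0 2.5;0 0 0 0 0 0 2.5;0 0 0 0 0 0 2.5;0 0 0 0 0 0 2.5;0 0 0 0 0 0 2.5;0 0 0 0 0 0 2.5"
}}

```text
time: 28.73
tcp_pos: [0.6257, -0.0571, 0.2537]
eef_rot: [0.001, 0.658, 0.753, 0.0]
contact_force: [-2.2, -0.1, 6.4]
gripper_width: 0.0293
grip_force: 34.2
```

Run:
```python
from h import *
s=robot.observe();print(s['tcp_pos'],s['eef_rot'],s['contact_force'],s['moment'])
```

```text
[ 0.62574263 -0.05705864  0.25367671] [5.17018415e-04 6.58372681e-01 7.52691919e-01 1.42578809e-04] [-2.19813138 -0.12660277  6.40491101] [ 0.04732045  0.4700697  -0.0020985 ]
```

{"api": "carry_out", "payload": {
  "moves": "0 0 0.1 0 0 0 2.5;0 0 0 0 0 0 4.5;0 0 0 0 0 0 4.5;0 0 0 0 0 0 4.5;0 0 0 0 0 0 4.5;0 0 1 0 0 0 4.5;0 0 2 0 0 0 4.5;0 0 3 0 0 0 4.5;0 0 3 0 0 0 4.5;0 0 2 0 0 0 4.5"
}}

```text
time: 29.57
tcp_pos: [0.6257, -0.0569, 0.3676]
eef_rot: [0.002, 0.658, 0.753, 0.001]
contact_force: [0.6, -0.7, 0.6]
gripper_width: 0.0449
grip_force: 0.0
```

{"api": "carry_out", "payload": {
  "moves": "-2 0 1 0 0 0 4.5;-3 0 0 0 0 0 4.5;-3 0 0 0 0 0 4.5;-3 0 0 0 0 0 4.5;-3 0 0 0 0 0 4.5;-3 0 0 0 0 0 4.5;-2 0 0 0 0 0 4.5;0 0 0 0 0 0 4.5;0 0 0 0 0 0 4.5;0 0 0 0 0 0 4.5"
}}

```text
time: 30.4
tcp_pos: [0.4363, -0.0572, 0.3744]
eef_rot: [0.001, 0.658, 0.753, 0.0]
contact_force: [0.6, -0.1, 0.1]
gripper_width: 0.0452
grip_force: 0.0
```

Run:
```python
from h import *
im=robot.snapshot('top');g=im.min(2)
a=cv2.resize(im[115:190,165:340,::-1],None,fx=4,fy=4,interpolation=2)
b=cv2.resize(robot.snapshot('scene')[170:260,150:325,::-1],None,fx=4,fy=3.2,interpolation=2)
cv2.imwrite('pics/f7.png',np.vstack([a,b]))
hsv=cv2.cvtColor(np.ascontiguousarray(im),cv2.COLOR_RGB2HSV)
blue=((hsv[...,0]>100)&(hsv[...,0]<130)&(hsv[...,1]>110)).astype(np.uint8)
blue[:110]=0;blue[190:]=0;blue[:,:170]=0;blue[:,340:]=0
cn,_=cv2.findContours(cv2.morphologyEx(blue,cv2.MORPH_CLOSE,np.ones((3,3))),cv2.RETR_EXTERNAL,2)
h=np.zeros_like(blue)
for k in cn:
    if cv2.contourArea(k)>60: cv2.fillConvexPoly(h,cv2.convexHull(k),1)
n,l,st,ce=cv2.connectedComponentsWithStats(((g>110)&(h>0)).astype(np.uint8))
for i in range(1,n):
    if st[i,4]>25: u=ce[i];print(u.round(1),st[i],ray('top',u,.136 if u[0]>290 else .106).round(4))
s=robot.observe();print(s['tcp_pos'],s['contact_force'])
```

```text
[304.5 140.8] [299 134  12  16 146] [ 0.6286 -0.1037  0.136 ]
[281.5 143.9] [276 137  12  14 129] [ 0.6269 -0.0567  0.106 ]
[260. 147.] [255 141  11  13 128] [ 0.6208 -0.0098  0.106 ]
[239.1 150.8] [234 144  11  16 137] [0.6132 0.0359 0.106 ]
[218.2 154. ] [213 147  11  16 140] [0.6068 0.0814 0.106 ]
[ 0.43654897 -0.05716206  0.3738827 ] [-0.06472977  0.35189925  0.91707603]
```

View pics/f7.png

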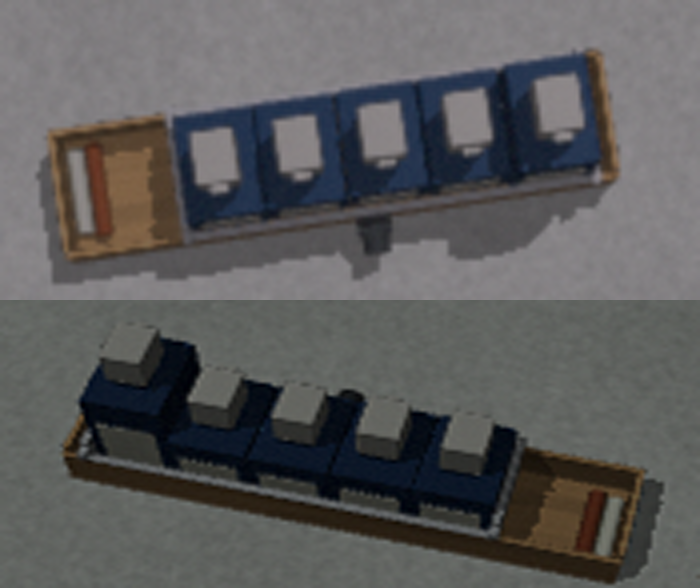

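The row is complete: tall, spare and three shorts stand upright and in line. The spare cap is at px (281,144).

```bash
python3 -c "
from cell import robot
print(robot.close_job())"
```

```text
the job is handed in; nothing more can be done
None
```

The spare bottle stands upright on the tray floor beside the tall bottle, on the crayon-stub side. It is released and in line with the row; the tall bottle and the three shorts were first pushed up to the end plates, and I handed the job in at about 30 s.

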